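Seat the tapered press pot in its conical seat

TASK

Pick up the large flanged steel pot with the tapered foot and set it upright, foot down, into the flared conical seat on the press foot, so that it is fully home with its flange resting on the seat's rim; then let go of it. Lower it in gently, do not drop it, and leave the other two steel pots standing where they are.

Things in the scene. Friction and masses are not known exactly. Their poses are not given: they have to be found in the camera images.
- pot: The pot to move: bare steel, loose, standing upright, 98 mm tall, 0.28 to 0.56 kg, round about its z axis (up). Closed conical foot, 36 mm diameter at the bottom, 60 mm at 50 mm height; flange 80 mm diameter from 50 to 56 mm height; above it, to 98 mm, a straight open collar, 50 mm outside diameter, wall 4 mm: grip it there. Origin: centre of its underside.
- seat_rim (a point): Centre of the mouth of the fixed conical seat, level with its rim, 78 mm above the bench; z up. A flared aluminium cup in the middle of a round steel tray (144 mm diameter, edge 32 mm high). Mouth 64 mm inside, 76 mm outside diameter; 40 mm inside at the bottom, 54 mm deep. The pot fits with 2 mm play all round; when its flange rests on the rim, its origin is 50 mm below this point.
- small_pot: Not to be moved: a smaller steel pot of the same form, loose, 66 mm tall, flange 54 mm diameter, collar 34 mm diameter, tapered foot. Origin: centre of its underside.
- straight_pot: Not to be moved: a plain straight-sided open steel pot, loose, 60 mm diameter, 90 mm tall, no flange, no taper. Origin: centre of its underside.
Not all that is in view belongs to the job. What is shaped like the part that bears seat_rim but orange is not meant.

How it is judged (in metres and radians):
At the end, for the whole second after the job is handed in: The large tapered pot stands upright in the conical seat (within 10 degrees), its flange underside within 6 mm of the rim's height and its underside centred within 10 mm of the seat's axis, at rest (under 20 mm/s) and released (z of pot in the frame of seat_rim between -0.056 and -0.044 m and horizontal distance between pot and seat_rim below 0.01 m and angle between pot's own z axis and vertical below 0.175 rad and linear speed of pot below 0.02 m/s); the robot touches nothing.
It fails at once if the pot is dropped into the seat (over 0.7 m/s in or just above it) (horizontal distance between pot and seat_rim below 0.03 m and z of pot in the frame of seat_rim below 0 m and linear speed of pot above 0.7 m/s).
It fails at once if the small pot is moved (over 40 mm) (distance of small_pot from where it was at the start of the episode above 0.04 m).
It fails at once if the straight pot is moved (over 40 mm) (distance of straight_pot from where it was at the start of the episode above 0.04 m).
It fails at once if another steel pot is knocked over (over 30 degrees) (angle between any of small_pot, straight_pot's own z axis and vertical above 0.52 rad).
It also fails if it takes over 32 s, if anything falls off the work surface, if the arm or the gripper's body presses on something with over 40 N, if the wrist force passes 120 N, or if a joint passes its speed limit or range.

ROBOT

A 6-joint arm with a two-finger parallel gripper is mounted at the origin on the work surface. World frame = base frame: x ahead of the robot, y to its left, z up, the work surface at z = 0. Lengths are in mm, angles in rad, forces in N, time in s.
With the tool pointing down it reaches from about 300 to 875 mm from the base axis. Payload 6.4 kg.
Tool frame: the origin (TCP) lies midway between the tips of the shut fingers; the grasp point (between the pads) lies 19 mm behind it; z points along the fingers, y is the line along which they close (so a half turn about z gives the same grasp; the last joint's range is limited). The gripper opens to 85 mm and grips with 20 to 120 N. Pads are 22 mm wide; open, the fingers measure 114 mm over their backs; the gripper's body (76 mm by 85 mm) begins 54 mm behind the grasp point. The pads swing forward as they close: fully open they stand 13 mm farther back than shut.
Start: joints at [0.909, 0.181, 1.607, -0, 1.354, -0.206], TCP at [253.095, 516.318, 231.288] pointing down, gripper open.
Joint ranges: [-2.99, 2.99], [-0.89, 2.07], [0.3, 2.58], [-1.14, 4.28], [0, 2.63], [-3.12, 3.12]. Speed limits (rad/s): [2.57, 2.57, 3.01, 3.14, 3.14, 3.14].

INTERFACE

Orientations are given as a 3x3 rotation matrix whose columns are the frame's x, y, z axes.
In Python, from rig import manip, vision, ticket, nets gives the robot as it stands.
- The arm moves only by the tool play_rows, never from a script. Its argument "rows" is a list that holds one entry, the list of rows, each a list of 6 numbers: the shift along the tool's x, y, z in cm, then the turn, a rotation vector about the tool's x, y, z in degrees. A call has 1 to 8 rows; each row is the pose to reach, as a shift and turn from the pose commanded when the call began, along the tool's axes at that moment; what a row does not reach only later rows make up. A row lasts 1/10 s, in which the tool goes at most 50 mm and 8.59 degrees, less where a joint would pass 70% of its speed; a pose out of reach is approached as far as the arm can. A call with a gripper value outside its range is refused whole. "grip" is the opening, from -1 (shut) to 1 (fully open), set as the call begins (left out, the last holds). The fingers move at their own pace and stop on an object; "force" is the grip in N (left out, the last holds). Time passes only in rows, so rows that repeat a pose let the fingers close. It gives the time, the measured TCP pose, the force, the opening and the grip force at its end, in the units of the state.
- manip.sense(): the state, without advancing time (a new reading comes with each control period).
- vision.get_image(name): name is "scene" or "top" or "wrist"; returns a dict with "frame" (420x560x3 uint8, blue, green, red), "fx", "fy", "cx", "cy" (pixels), "camera_from_world" (4x4, takes a point from world to camera coordinates); the wrist camera has in their place "mount" (4x4, takes a point from camera to tool coordinates, whose origin is the TCP and whose axes are the flange's). Camera axes: x right, y down, z forward; pixel columns grow to the right and rows downward; lengths in mm; the calibration is good to about 2 mm. A picture is of the moment at which its call begins: read the wrist's pose just before it. There is no depth.
- ticket.hand_in(): hands the job in; it is judged then, once.
Trained networks look in a picture, given as the dict that the camera call returned (one of the last four; its "shot" number tells which), for a name from the list of things; names that differ only in an ending like _2 or _b are one class to them, and where a whole thing is asked for, a point or a joint stands for the part that bears it (a point fixed in the world has none). Each returns a list of dicts, best first, with "confidence" (0 to 1); they miss things now and then, are a little off and sometimes report something else, mostly with a low value. They report only what shows in the picture. A call takes as long as a camera call. They do not tell look-alikes from the thing itself.
- nets.recognise(query, picture): "location" ([row, column] as shares, 0 to 1, of the picture: columns of its width, rows of its height, amid what is visible of it).
- nets.place_of(query, picture): "location" ([row, column] as shares, 0 to 1, of the picture: columns of its width, rows of its height: a listed point, or the origin of a listed thing).
The state is a dict: "t": time; "joint_positions": joint angles; "joint_velocities": joint speeds; "tau": joint torques, N m; "tcp_pos": TCP position; "eef_rot": TCP orientation; "contact_force": force on the tool from outside, world axes, zero at the start; "wrist_torque": the same for the moment, N m; "opening": finger opening in mm; "gripper_force": force on a finger pad.
Only numpy, scipy, OpenCV 4.12 (cv2) and the standard library are available. Lean on these libraries where they do the work, as an engineer would, in place of code of your own. Each camera call takes 0.05 s, during which the arm holds its last target. There are 200 camera calls.

## Working session

There is one attempt and no reset: what is moved stays moved. The work goes in short steps, Python scripts to look and compute and a tool call to move; the robot and the scene stay as the last step left them, time stands still between calls to the robot, and variables do not carry over. Pictures are saved under pics/ and viewed, at most 10 in all, crops included, and the job is handed in when it is done.

Besides the shell and the picture viewer there is one more tool, called after "Request:" by a JSON object that holds its "name" and its "arguments". play_rows: Moves the arm, as the interface text tells. Its arguments: {"type":"object","properties":{"rows":{"type":"array","items":{"type":"array","items":{"type":"array","items":{"type":"number"}}}},"grip":{"type":"number"},"force":{"type":"number"}},"required":["rows"]}

```bash
ls; mkdir -p pics; cat > h.py <<'E'
from rig import manip, vision, ticket, nets
import numpy as np, cv2
def ray(p,u,v):
    T=np.array(p["camera_from_world"]);R=T[:3,:3];c=-R.T@T[:3,3]
    d=R.T@np.array([(u-p["cx"])/p["fx"],(v-p["cy"])/p["fy"],1]);return c,d
def at(p,u,v,z):
    c,d=ray(p,u,v);return c+d*(z-c[2])/d[2]
def proj(p,X):
    T=np.array(p["camera_from_world"]);q=T[:3,:3]@np.array(X,float)+T[:3,3]
    return q[0]/q[2]*p["fx"]+p["cx"],q[1]/q[2]*p["fy"]+p["cy"]
def tri(rs):
    A=np.zeros((3,3));b=np.zeros(3)
    for c,d in rs:
        d=d/np.linalg.norm(d);M=np.eye(3)-np.outer(d,d);A+=M;b+=M@c
    return np.linalg.solve(A,b)
E
python3 - <<'E'
from h import *
s=vision.get_image("scene");t=vision.get_image("top")
for n,p in(("scene",s),("top",t)):
    cv2.imwrite(f"pics/{n}0.png",p["frame"])
    c,_=ray(p,0,0);print(n,c.round())
    for q,z in(("pot",0),("seat_rim",78),("small_pot",0),("straight_pot",0)):
        for r in nets.place_of(q,p)[:4]:
            u,v=r["location"][1]*560,r["location"][0]*420
            print(q,round(r["confidence"],2),round(u),round(v),at(p,u,v,z).round())
print(manip.sense()["t"])
E
```

```text
pics
scene [ 800. -576. 1004.]
pot 0.89 217 299 [ 417. -278.    0.]
pot 0.68 365 233 [573.  76.   0.]
seat_rim 0.97 296 97 [201. 282.  78.]
seat_rim 0.74 364 235 [592.  21.  78.]
seat_rim 0.64 129 265 [ 250. -363.   78.]
small_pot 0.87 364 147 [418. 313.   0.]
top [ 272.  -44. 1192.]
pot 0.64 363 204 [ 418. -281.    0.]
seat_rim 0.75 405 269 [ 239. -370.   78.]
seat_rim 0.56 252 139 [584.  32.  78.]
small_pot 0.84 156 202 [425. 309.   0.]
straight_pot 0.77 159 145 [590. 305.   0.]
straight_pot 0.31 153 204 [418. 316.   0.]
0.5
```

View pics/scene0.png

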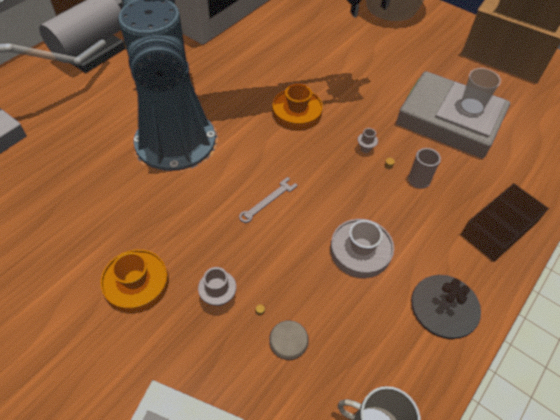

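View pics/top0.png

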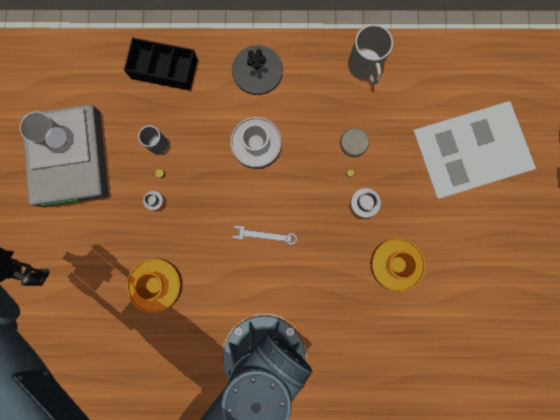

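Candidates for the pot are:
- Flanged steel pot at scene (217,285), top (366,203): 80 mm wide flange, so this is the one.
- Small pot at scene (368,140).
- Straight pot at scene (425,165).
- Mug and glass, which are the wrong form.

Candidates for the seat are the steel one at scene (364,240), top (256,140), and two orange look-alikes that I reject. Next I check the choice in a close crop with the model circles overlaid.

```bash
python3 - <<'E'
from h import *
s=vision.get_image("scene");t=vision.get_image("top")
def circ(X,r,z): return [(X[0]+r*np.cos(a),X[1]+r*np.sin(a),z) for a in np.linspace(0,6.283,60)]
from scipy.optimize import minimize
hsv=lambda p:cv2.cvtColor(p["frame"],cv2.COLOR_BGR2HSV)[...,1]
def solids(kind):
    return [[(18,0),(30,50),],[(40,50),(40,56)],[(25,56),(25,98)]] if kind=="pot" else [[(72,32),(60,2)],[(38,78),(27,24)]]
def sil(p,X,kind,k=4):
    m=np.zeros((420*k,560*k),np.uint8)
    for so in solids(kind):
        pts=np.array([proj(p,c) for r,z in so for c in circ(X,r,z)],np.float32)
        cv2.fillConvexPoly(m,cv2.convexHull(((pts+.5)*k-.5).round().astype(np.int32)),255)
    return cv2.resize(m,(560,420),interpolation=cv2.INTER_AREA)/255.
out=[]
for kind,X0 in(("pot",(418,-280)),("seat",(585,28))):
    masks={}
    for n,p in(("s",s),("t",t)):
        S=hsv(p);m=(S<110).astype(np.uint8);u,v=proj(p,(*X0,50))
        w=np.zeros_like(m);cv2.circle(w,(int(u),int(v)),48 if kind=="seat" else 36,1,-1);m*=w
        k,l,st,_=cv2.connectedComponentsWithStats(m);i=1+np.argmax(st[1:,4]);mm=(l==i).astype(np.uint8)
        c,_=cv2.findContours(mm,cv2.RETR_EXTERNAL,2);cv2.drawContours(mm,c,-1,1,-1);masks[n]=mm
    for sel in("st","s","t"):
        f=lambda X:sum(np.abs(sil(p,X,kind)-masks[n]).sum() for n,p in(("s",s),("t",t)) if n in sel)
        r=minimize(f,X0,method="Nelder-Mead",options=dict(initial_simplex=[X0,(X0[0]+8,X0[1]),(X0[0],X0[1]+8)],xatol=.2,fatol=.1))
        print(kind,sel,r.x.round(1),round(r.fun,1),[int(m.sum()) for m in masks.values()])
        if sel=="st":X=r.x
    for p in(s,t):
        u,v=map(int,proj(p,(*X,50)));f=p["frame"][v-40:v+40,u-40:u+40]
        f=cv2.resize(f,(400,300*4//3)[:2],interpolation=cv2.INTER_CUBIC)
        for r,z in((40,56),(25,98),(18,0)) if kind=="pot" else((38,78),(32,78),(72,32)):
            q=np.array([((a-u+40+.5)*5,(b-v+40+.5)*5) for a,b in(proj(p,c) for c in circ(X,r,z))],np.int32)
            cv2.polylines(f,[q],True,(0,255,0),1)
        out.append(cv2.resize(f,(300,300)))
cv2.imwrite("pics/crop.png",np.vstack([np.hstack(out[:2]),np.hstack(out[2:])]))
R=manip.sense();print(R["t"],R["tcp_pos"],R["eef_rot"])
E
```

```text
pot st [ 417.6 -274.6] 84.4 [1158, 730]
pot s [ 417.7 -273.9] 31.0 [1158, 730]
pot t [ 416.1 -276.2] 29.3 [1158, 730]
seat st [592.4  24.8] 395.2 [2977, 2116]
seat s [594.7  20.9] 275.4 [2977, 2116]
seat t [590.1  24.2] 92.4 [2977, 2116]
0.6 [253.11225834 516.29361035 231.29744293] [[-8.97911043e-01  4.40176963e-01  2.38161811e-05]
 [ 4.40176962e-01  8.97911043e-01 -2.58150652e-05]
 [-3.27480090e-05 -1.26962979e-05 -9.99999999e-01]]
```

View pics/crop.png

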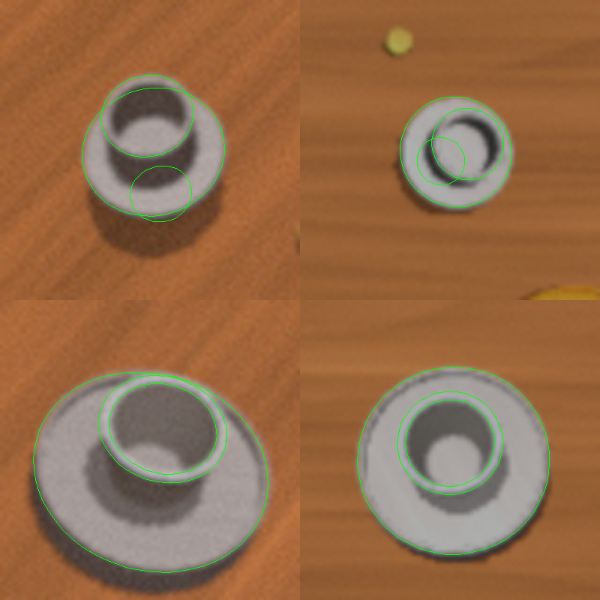

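The crop shows the flanged pot upright at about (417,-275) and the steel seat at about (592,25). The model circles match both. Next move: over the pot.

Request:
{"name": "play_rows", "arguments": {"rows": [[[-2,-2.6,0,0,0,0],[-4.9,-6.3,0,0,0,0],[-7.9,-10.1,0,0,0,0],[-10.8,-13.9,0,0,0,0],[-13.8,-17.7,0,0,0,0],[-16.7,-21.5,0,0,0,0],[-19.7,-25.3,0,0,0,0],[-22.6,-29.1,0,0,0,0]]], "grip": 1}}

```text
t: 1.4
tcp_pos: [328.0, 153.9, 231.6]
eef_rot: [[-0.898, 0.439, 0.002], [0.439, 0.898, 0.0], [-0.001, 0.001, -1.0]]
contact_force: [0.9, -0.5, -0.1]
opening: 85.1
gripper_force: 0.0
```

Request:
{"name": "play_rows", "arguments": {"rows": [[[-3,-3.8,0,0,0,0],[-5.9,-7.6,0,0,0,0],[-8.9,-11.4,0,0,0,0],[-11.8,-15.2,0,0,0,0],[-14.8,-19,0,0,0,0],[-17.7,-22.8,0,0,0,0],[-20.7,-26.6,0,0,0,0],[-22.5,-29,0,0,0,0]]]}}

```text
t: 2.2
tcp_pos: [402.5, -207.3, 231.6]
eef_rot: [[-0.897, 0.442, 0.001], [0.442, 0.897, -0.001], [-0.001, -0.001, -1.0]]
contact_force: [0.9, 0.7, 0.9]
opening: 85.5
gripper_force: 0.0
```

Request:
{"name": "play_rows", "arguments": {"rows": [[[-2.2,-2.8,0,0,0,0],[-4.5,-5.7,0,0,0,0],[-4.5,-5.7,0,0,0,0],[-4.5,-5.7,0,0,0,0]]]}}

```text
t: 2.6
tcp_pos: [417.4, -275.1, 231.0]
eef_rot: [[-0.897, 0.441, -0.001], [0.441, 0.897, 0.001], [0.001, 0.001, -1.0]]
contact_force: [-0.4, -0.2, 0.9]
opening: 85.3
gripper_force: 0.0
```

```bash
cat >> h.py <<'E'
def wrist():
    R=manip.sense();p=vision.get_image("wrist");T=np.eye(4);T[:3,:3]=R["eef_rot"];T[:3,3]=R["tcp_pos"]
    p["camera_from_world"]=np.linalg.inv(T@np.array(p["mount"]));return R,p
def circ(X,r,z): return [(X[0]+r*np.cos(a),X[1]+r*np.sin(a),z) for a in np.linspace(0,6.283,60)]
def draw(f,p,X,cs):
    for r,z in cs:
        cv2.polylines(f,[np.array([proj(p,c) for c in circ(X,r,z)],np.int32)],True,(0,255,0),1)
E
python3 - <<'E'
from h import *
R,p=wrist();print(R["t"],R["tcp_pos"].round(1) if hasattr(R["tcp_pos"],"round") else R["tcp_pos"])
for r in nets.place_of("pot",p)[:2]:
    u,v=r["location"][1]*560,r["location"][0]*420;print(r["confidence"],u,v,at(p,u,v,0).round(1))
f=p["frame"].copy();draw(f,p,(417.5,-275),((40,56),(25,98),(21,98)));cv2.imwrite("pics/w1.png",f)
E
```

```text
2.6 [ 417.4 -275.1  231. ]
```

View pics/w1.png

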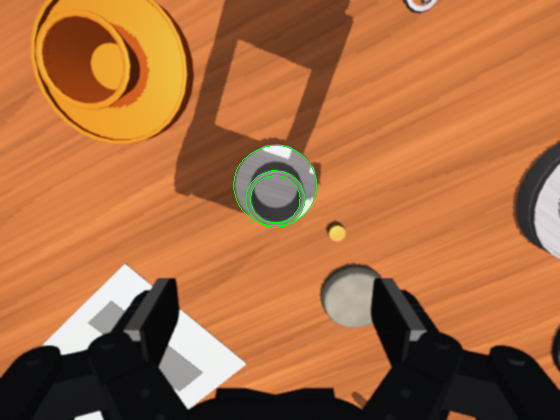

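The wrist view confirms the pot: the circles coincide at pixel (275,190). I descend to TCP z = 60 mm and grip the collar.

Request:
{"name": "play_rows", "arguments": {"rows": [[[0,0,3,0,0,0],[0,0,7,0,0,0],[0,0,11,0,0,0],[0,0,14,0,0,0],[0,0,16,0,0,0],[0,0,17.1,0,0,0],[0,0,17.1,0,0,0],[0,0,17.1,0,0,0]]]}}

```text
t: 3.5
tcp_pos: [418.2, -274.9, 61.3]
eef_rot: [[-0.898, 0.44, 0.001], [0.44, 0.898, -0.001], [-0.001, -0.0, -1.0]]
contact_force: [0.3, -0.3, 0.8]
opening: 85.4
gripper_force: 0.0
```

Request:
{"name": "play_rows", "arguments": {"rows": [[[0,0,0,0,0,0],[0,0,0,0,0,0],[0,0,0,0,0,0],[0,0,0,0,0,0],[0,0,0,0,0,0],[0,0,0,0,0,0],[0,0,0,0,0,0],[0,0,0,0,0,0]]], "grip": -1, "force": 60}}

```text
t: 4.3
tcp_pos: [418.2, -275.5, 61.5]
eef_rot: [[-0.898, 0.44, 0.001], [0.44, 0.898, -0.001], [-0.002, -0.001, -1.0]]
contact_force: [0.7, 1.4, 5.8]
opening: 48.0
gripper_force: 61.7
```

Request:
{"name": "play_rows", "arguments": {"rows": [[[0,0,-0.5,0,0,0],[0,0,-1.5,0,0,0],[0,0,-4,0,0,0],[0,0,-7,0,0,0],[0,0,-10,0,0,0],[0,0,-12.5,0,0,0],[0,0,-14,0,0,0],[0,0,-14,0,0,0]]]}}

```text
t: 5.1
tcp_pos: [418.7, -276.0, 203.3]
eef_rot: [[-0.898, 0.44, 0.004], [0.44, 0.898, -0.004], [-0.005, -0.002, -1.0]]
contact_force: [0.6, -0.2, -4.4]
opening: 48.1
gripper_force: 62.8
```

Request:
{"name": "play_rows", "arguments": {"rows": [[[-0.1,1.5,0,0,0,0],[-0.3,4,0,0,0,0],[-0.6,8,0,0,0,0],[-0.8,12,0,0,0,0],[-1.1,16,0,0,0,0],[-1.4,20,0,0,0,0],[-1.7,24,0,0,0,0],[-1.9,28,0,0,0,0]]]}}

```text
t: 5.9
tcp_pos: [557.5, -29.1, 198.5]
eef_rot: [[-0.898, 0.44, -0.003], [0.44, 0.898, 0.001], [0.003, -0.0, -1.0]]
contact_force: [0.6, -1.1, -4.5]
opening: 47.9
gripper_force: 62.8
```

Request:
{"name": "play_rows", "arguments": {"rows": [[[-0.2,3,0,0,0,0],[-0.4,5,0,0,0,0],[-0.5,6.6,0,0,0,0],[-0.5,6.6,0,0,0,0],[-0.5,6.6,0,0,0,0]]]}}

```text
t: 6.4
tcp_pos: [590.7, 25.4, 199.3]
eef_rot: [[-0.898, 0.44, -0.002], [0.44, 0.898, -0.0], [0.002, -0.001, -1.0]]
contact_force: [0.7, 0.3, -3.3]
opening: 48.1
gripper_force: 62.9
```

```bash
python3 - <<'E'
from h import *
R,p=wrist();print(R["t"],R["tcp_pos"].round(1),R["opening"],R["gripper_force"],R["contact_force"])
s=vision.get_image("scene")
f=p["frame"].copy();draw(f,p,(592,25),((38,78),(32,78),(72,32)))
X=R["tcp_pos"];g=s["frame"].copy();z=X[2]-61.5
draw(g,s,X,((40,z+56),(25,z+98),(18,z)));draw(g,s,(592,25),((38,78),(32,78),(72,32)))
u,v=map(int,proj(s,X));g=cv2.resize(g[v-60:v+80,u-70:u+70],(420,420),interpolation=cv2.INTER_CUBIC)
cv2.imwrite("pics/w2.png",cv2.resize(np.hstack([f[:, 60:440],g]),(800,420)))
E
```

```text
6.4 [590.7  25.4 199.3] 48.083881083137825 62.92126980784815 [ 0.66918509  0.34788089 -3.27909486]
```

View pics/w2.png

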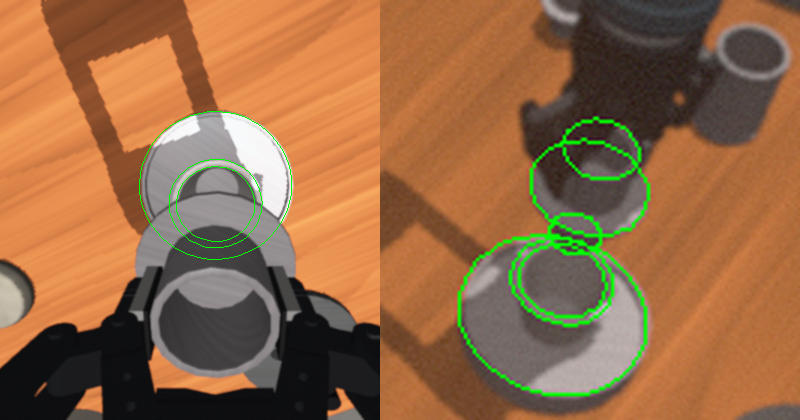

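The left panel shows the held pot with the steel seat's circles matched. The right panel shows the pot hanging upright over the seat. I correct x by 1.6 mm and lower it, watching the force.

Request:
{"name": "play_rows", "arguments": {"rows": [[[-0.1,0,1,0,0,0],[-0.15,0,3,0,0,0],[-0.15,0,5,0,0,0],[-0.15,0,6.5,0,0,0],[-0.15,0,7.5,0,0,0],[-0.15,0,8,0,0,0],[-0.15,0,8,0,0,0],[-0.15,0,8,0,0,0]]]}}

```text
t: 7.3
tcp_pos: [593.4, 24.4, 121.0]
eef_rot: [[-0.898, 0.44, 0.001], [0.44, 0.898, -0.0], [-0.001, 0.0, -1.0]]
contact_force: [0.8, 0.3, -3.4]
opening: 48.0
gripper_force: 63.0
```

```bash
python3 - <<'E'
from h import *
R,p=wrist();print(R["t"],R["tcp_pos"].round(1),R["contact_force"].round(1),R["wrist_torque"].round(2))
s=vision.get_image("scene")
f=p["frame"].copy();draw(f,p,(592,25),((38,78),(72,32)));X=R["tcp_pos"];z=X[2]-61.5
draw(f,p,X,((40,z+56),(25,z+98)))
g=s["frame"].copy();draw(g,s,X,((40,z+56),(40,z+50)));draw(g,s,(592,25),((38,78),(72,32)))
u,v=map(int,proj(s,(592,25,70)));g=cv2.resize(g[v-50:v+50,u-50:u+50],(420,420),interpolation=cv2.INTER_CUBIC)
cv2.imwrite("pics/w3.png",np.hstack([f[:, 60:440],g]))
E
```

```text
7.3 [593.4  24.4 121. ] [ 0.8  0.3 -3.4] [-0.    0.01  0.08]
```

View pics/w3.png

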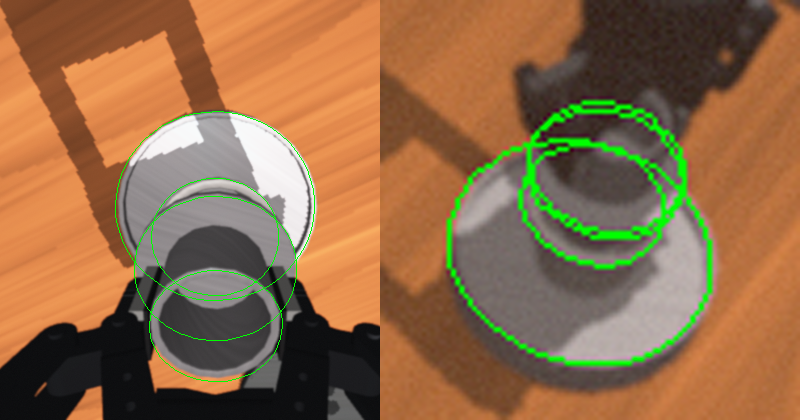

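Both fit the overlays, with no contact so far (3.4 N is the pot's weight). I keep lowering.

Request:
{"name": "play_rows", "arguments": {"rows": [[[0.05,0,0.4,0,0,0],[0.1,0,0.9,0,0,0],[0.1,0,1.4,0,0,0],[0.1,0,1.8,0,0,0],[0.1,0,2.2,0,0,0],[0.1,0,2.5,0,0,0],[0.1,0,2.5,0,0,0]]]}}

```text
t: 8.1
tcp_pos: [592.8, 25.3, 95.4]
eef_rot: [[-0.898, 0.44, 0.002], [0.44, 0.898, 0.001], [-0.002, 0.001, -1.0]]
contact_force: [4.0, 2.0, -3.3]
opening: 47.5
gripper_force: 63.0
```

A side force of (+4,+2) N shows the foot rubbing on the -x,-y side. I shift about 1.5 mm away from it.

Request:
{"name": "play_rows", "arguments": {"rows": [[[-0.05,0.06,0,0,0,0],[-0.1,0.12,0,0,0,0],[-0.1,0.12,0,0,0,0]]]}}

```text
t: 8.4
tcp_pos: [593.2, 25.5, 95.3]
eef_rot: [[-0.898, 0.44, -0.001], [0.44, 0.898, -0.0], [0.0, -0.001, -1.0]]
contact_force: [0.9, 0.1, -1.3]
opening: 48.3
gripper_force: 63.3
```

Request:
{"name": "play_rows", "arguments": {"rows": [[[0,0.02,0.1,0,0,0],[-0.03,0.03,0.2,0,0,0],[-0.03,0.03,0.3,0,0,0],[-0.03,0.03,0.4,0,0,0],[-0.03,0.03,0.4,0,0,0]]]}}

```text
t: 8.9
tcp_pos: [594.0, 25.6, 92.9]
eef_rot: [[-0.898, 0.44, 0.0], [0.44, 0.898, -0.0], [-0.001, -0.0, -1.0]]
contact_force: [-3.0, 0.0, 10.2]
opening: 47.5
gripper_force: 64.7
```

There is now 10 N upward at z = 92.9. I check whether the flange is on the rim.

```bash
python3 - <<'E'
from h import *
R,p=wrist();print(R["t"],R["tcp_pos"].round(1),R["contact_force"].round(1),R["wrist_torque"].round(2))
s=vision.get_image("scene")
f=p["frame"].copy();draw(f,p,(592,25),((72,32),(40,84),(25,126)))
f=cv2.resize(f[80:400,120:440],(420,420))
a=s["frame"].copy();g=a.copy();draw(g,s,(592,25),((40,84),(38,78)))
u,v=map(int,proj(s,(592,25,75)));a,=[cv2.resize(a[v-27:v+33,u-27:u+27],(380,420),interpolation=cv2.INTER_CUBIC)]
cv2.imwrite("pics/w4.png",np.hstack([f,a]))
E
```

```text
8.9 [594.   25.6  92.9] [-3.   0.  10.2] [0.04 0.63 0.03]
```

View pics/w4.png

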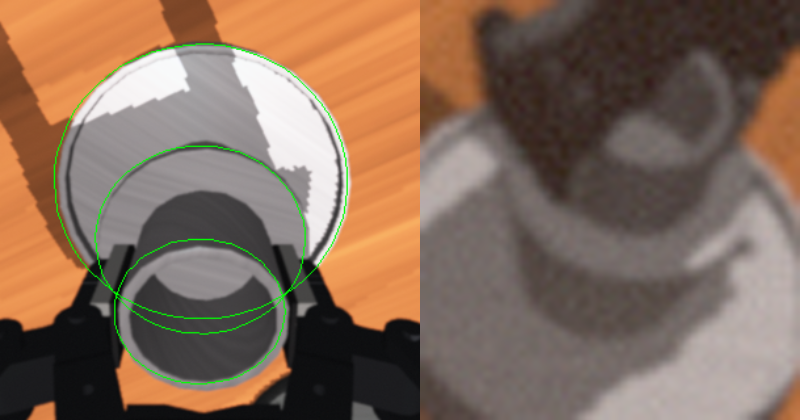

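The pot is about 2–3 mm short of home and tilted a few degrees, its collar toward +x. The force pushes toward -x, so the +x side is touching. I ease up slightly and shift back about 1.2 mm in -x.

Request:
{"name": "play_rows", "arguments": {"rows": [[[0,0,-0.15,0,0,0],[0.06,-0.02,-0.15,0,0,0],[0.11,-0.05,-0.15,0,0,0],[0.11,-0.05,-0.15,0,0,0]]]}}

```text
t: 9.4
tcp_pos: [593.4, 25.8, 93.0]
eef_rot: [[-0.898, 0.44, 0.002], [0.44, 0.898, 0.0], [-0.002, 0.001, -1.0]]
contact_force: [5.2, -0.2, 0.3]
opening: 48.2
gripper_force: 63.3
```

Request:
{"name": "play_rows", "arguments": {"rows": [[[0,0,0.1,0,0,0],[0,0,0.2,0,0,0],[0,0,0.3,0,0,0],[0,0,0.3,0,0,0]]]}}

```text
t: 9.8
tcp_pos: [593.8, 25.7, 92.5]
eef_rot: [[-0.898, 0.44, 0.002], [0.44, 0.898, -0.001], [-0.002, 0.001, -1.0]]
contact_force: [-1.3, -0.2, 15.1]
opening: 48.0
gripper_force: 65.4
```

There is almost no side force now and 15 N upward, so the pot is seated or within 3 mm of it. I relax the grip to let it settle, then open.

Request:
{"name": "play_rows", "arguments": {"rows": [[[0,0,-0.1,0,0,0],[0,0,-0.1,0,0,0],[0,0,-0.1,0,0,0]]], "force": 20, "grip": -1}}

```text
t: 10.1
tcp_pos: [593.6, 25.7, 92.5]
eef_rot: [[-0.898, 0.44, 0.002], [0.44, 0.898, -0.0], [-0.002, 0.001, -1.0]]
contact_force: [1.3, 1.0, 9.2]
opening: 48.2
gripper_force: 64.1
```

Request:
{"name": "play_rows", "arguments": {"rows": [[[0,0,0,0,0,0],[0,0,0,0,0,0],[0,0,0,0,0,0],[0,0,0,0,0,0],[0,0,0,0,0,0]]], "grip": 0.6}}

```text
t: 10.6
tcp_pos: [592.2, 25.9, 90.4]
eef_rot: [[-0.898, 0.44, -0.001], [0.44, 0.898, 0.0], [0.001, -0.0, -1.0]]
contact_force: [-0.0, 1.1, 0.4]
opening: 68.4
gripper_force: 0.0
```

```bash
python3 - <<'E'
from h import *
R,p=wrist();print(R["t"],R["tcp_pos"].round(1),R["contact_force"].round(1),R["opening"])
f=p["frame"].copy();draw(f,p,(592.7,25.3),((72,32),(40,84),(25,126)))
cv2.imwrite("pics/w5.png",cv2.resize(f[80:400,80:480],(750,600)))
E
```

```text
10.6 [592.2  25.9  90.4] [-0.   1.1  0.4] 68.3832660210324
```

View pics/w5.png

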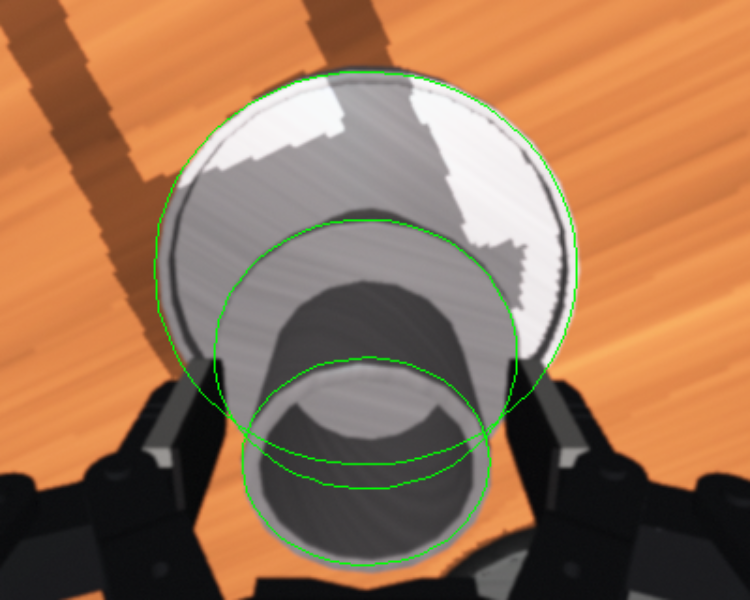

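The pot now matches the home-pose circles within about 1 mm (flange at (366,340), collar at (366,465)). The fingers are clear, so I retract straight up and verify.

Request:
{"name": "play_rows", "arguments": {"rows": [[[0,0,-1,0,0,0],[0,0,-3,0,0,0],[0,0,-6,0,0,0],[0,0,-9,0,0,0],[0,0,-12,0,0,0],[0,0,-14,0,0,0],[0,0,-14,0,0,0],[0,0,-14,0,0,0]]]}}

```text
t: 11.45
tcp_pos: [592.6, 25.8, 231.3]
eef_rot: [[-0.898, 0.44, 0.001], [0.44, 0.898, -0.0], [-0.001, 0.0, -1.0]]
contact_force: [0.0, 0.7, -0.2]
opening: 68.5
gripper_force: 0.0
```

```bash
python3 - <<'E'
from h import *
R,p=wrist();print(R["t"],R["tcp_pos"].round(1),R["contact_force"].round(1),R["opening"])
s=vision.get_image("scene")
f=p["frame"].copy();draw(f,p,(592.7,25.3),((72,32),(40,84),(25,126)))
g=s["frame"].copy();draw(g,s,(592.7,25.3),((72,32),(40,84),(25,126)))
u,v=map(int,proj(s,(592,25,80)));g=cv2.resize(g[v-50:v+50,u-47:u+48],(400,420),interpolation=cv2.INTER_CUBIC)
cv2.imwrite("pics/w6.png",np.hstack([cv2.resize(f[50:350,130:415],(400,420)),g]))
E
```

```text
11.45 [592.6  25.8 231.3] [ 0.   0.7 -0.2] 68.46976500433911
```

View pics/w6.png

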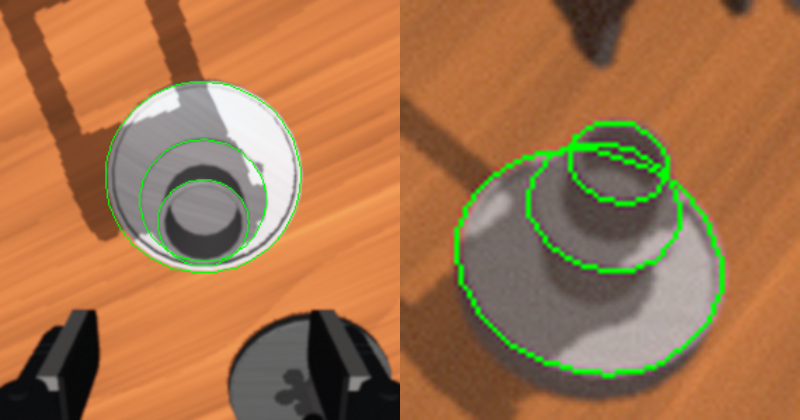

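Both views match the fully seated model, upright and centred, and the gripper is clear. I hand in.

```bash
python3 -c "
from rig import ticket
print(ticket.hand_in())"
```

```text
the job is handed in; nothing more can be done
None
```

The pot is in the steel conical seat, upright with its flange at the rim by two camera views, released with the gripper clear, and the job was handed in at about 11.5 s; no verdict came back.

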